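# Swing the swivel hook to its stop and hang the dipping basket to drain

## Task

First turn the swivel hook clockwise (seen from above) until it is right up against its stop pin, over the drip tray, feeling for the stop and not forcing it. Then hang the steel dipping basket by its wire handle in the hollow of the hook, gently, leaving the hook against its stop, the basket hanging freely and the other things undisturbed.

Things in the scene. Friction and masses are not known exactly. Their poses are not given: they have to be found in the camera images.
- swivel_hook: Steel hook swivelling on an upright axis on a stand. Origin on that axis, at the height of the hook's level arm (8 mm rod, 215 mm above the bench). z up; the arm points along the body's -x. Hub 32 mm across, its top 13 mm above the arm's axis. Stiff swivel: stays where left; about 3.3 N sideways at the thumb pin turns it, 1.5 N at the seat already shifts it.
- stand: Fixed; foot 112 mm across, 24 mm high. A collar on its post carries an upright 8 mm stop pin, 41 mm from the axis, top 14 mm above the arm's axis; turning clockwise (seen from above), the arm's side meets it. It is rubber-sleeved and gives 1 mm or so. Where it is set is not measured: 0.4 to 1.9 rad clockwise of the hook's start, to be found by feel. Origin: under the axis.
- thumb_pin (a point): Upright steel pin, 12 mm thick, on the hook's arm, 60 mm out from the swivel axis, to turn the hook by; it rises 32 mm above the arm's axis. This point is on the pin's axis, 20 mm above the arm's axis. A 15 mm collar surrounds its foot up to 7 mm above the arm's axis.
- hook_seat (a point): The hollow of the hook where a handle rests: top of the rod, 130 mm out from the swivel axis, 6 mm below the arm's axis. The rod then turns up into a lip that ends 152 mm from the axis, its top 16 mm above this point. Same axes as swivel_hook: the hook points along -x.
- drip_tray: Shallow aluminium tray, 110 (x) x 160 (y) x 18 mm, fixed on the bench; origin at the centre of its underside. It stands roughly below where the seat comes when the hook is against its stop; seen from the swivel axis its centre can be up to 0.35 rad off either way, so it shows the stop only roughly.
- basket_center (a point): Loose steel dipping basket standing on the bench, 0.10 to 0.21 kg, 172 mm high. This point: on its upright axis, half-way up (86 mm above its underside). z up. Its cup, 54 mm across, is 48 mm high; a wire handle rises from it, with a flat grip on top.
- basket_eye (a point): Underside of the peak of the basket's wire handle, 16.5 mm above basket_center: this comes to rest in the hook's hollow. Handle: 5 mm wire in the y-z plane, sides 44 mm apart inside, upright to 9.5 mm below this point, then sloping in to the peak; open below down to the cup's rim (54 mm). The hook passes through it along the x axis, either way round.
- basket_grip (a point): Centre of the basket's flat black grip, 61 mm above basket_center and 44.5 mm above basket_eye: 10 mm thick (along x), 24 mm wide (along y), 48 mm high. A 9 mm neck joins it to the handle's peak.
- timer: Bystander: white round twist timer 68 mm across, 47 mm high; origin at the centre of its underside. To be left alone.
- stopper: Bystander: black rubber stopper 31 mm, 26 mm high; origin at the centre of its underside. To be left alone.
- vial: Bystander: small white-capped bottle 37 mm across, 85 mm high; origin at the centre of its underside. To be left alone.
- tube_rack: Bystander: wire test-tube rack 60x200 mm, 132 mm high; origin at the centre of its underside. To be left alone.
- bottle_a: Bystander: capped glass bottle 56 mm across, 134 mm high; origin at the centre of its underside. To be left alone.
- bottle_b: Bystander: grey plastic bottle 72 mm across, 178 mm high; origin at the centre of its underside. To be left alone.
- steel_cup: Bystander: open cup 65 mm across, 88 mm high; origin at the centre of its underside. To be left alone.
- bottle_c: Bystander: capped glass bottle 69 mm across, 152 mm high; origin at the centre of its underside. To be left alone.
There are look-alikes about, which are no part of the job. Leave any orange or turquoise look-alike of the part that bears basket_center alone.

How it is judged:
By the outcome, as a careful person would: the job done as asked, in the order asked, and still so for the second after the job is handed in, with the robot touching nothing.
It also fails if it takes over 70 s, if anything falls off the work surface, if the arm or the gripper's body presses on something with over 40 N, if the wrist force passes 120 N, or if a joint passes its speed limit or range.

## Robot

A 6-joint arm with a two-finger parallel gripper is mounted at the origin on a cart in front of the work surface, level with it; the furniture and walls round the work are solid. World frame = base frame: x ahead of the robot, y to its left, z up, the work surface at z = 0. Lengths are in m, angles in rad, forces in N, time in s.
With the tool pointing down it reaches from about 0.425 to 0.95 m from the base axis. Payload 3.5 kg.
Tool frame: the origin (TCP) lies on the centre line of the jaws, within the pads' length; the fingertips stand 19 mm ahead of it and the grasp point (between the pads) is the TCP; z points along the fingers, y is the line along which they close (so a half turn about z gives the same grasp; the last joint's range is limited). The gripper opens to 85 mm and grips with 20 to 120 N. Pads are 22 mm wide; open, the fingers measure 114 mm over their backs; the gripper's body (76 mm by 85 mm) begins 54 mm behind the grasp point. The pads swing forward as they close: fully open they stand 13 mm farther back than shut.
Start: joints at [1.068, 0.286, 1.577, -0, 1.279, -0.15], TCP at [0.233, 0.633, 0.25] pointing down, gripper open.
Joint ranges: [-2.77, 2.77], [-0.9, 2.22], [0.21, 2.48], [-1.53, 4.67], [0.24, 2.81], [-2.84, 2.84]. Speed limits (rad/s): [2.79, 2.79, 3.14, 3.14, 3.14, 3.14].

## Interface

Orientations are given as a unit quaternion [x, y, z, w].
In Python, from plant import status, cams, ctrl gives the robot as it stands.
- The arm moves only by the shell command python3 -m inch 'ROWS' [FORCE]. ROWS is JSON, a list of rows, each a list of 3 entries, a list of its own where there are three numbers: the opening, from -1 (shut) to 1 (fully open), then the shift along the tool's x, y, z in cm, then the turn about the tool's z in rad. In form: [[jaw, [dx, dy, dz], twist], ...]. A call has 1 to 20 rows; each row is the pose to reach, as a shift and turn from the pose commanded when the call began, along the tool's axes at that moment; what a row does not reach only later rows make up. A row lasts 1/10 s, in which the tool goes at most 50 mm and 8.59 degrees, less where a joint would pass 70% of its speed; a pose out of reach is approached as far as the arm can. A call with a gripper value outside its range is refused whole. The fingers move at their own pace and stop on an object; FORCE is the grip in N (left out, the last holds). Time passes only in rows, so rows that repeat a pose let the fingers close. It gives the time, the measured TCP pose, the force and the opening at its end, in the units of the state.
- status.get_state(): the state, without advancing time (a new reading comes with each control period).
- cams.read_camera(name): name is "scene" or "side" or "wrist"; returns the picture (420x560x3 uint8, blue, green, red); there is no depth.
- cams.calibration(name): a dict with "camera_matrix" (3x3 intrinsics, pixels), "cam_to_world" (4x4, takes a point from camera to world coordinates); the wrist camera has in their place "mount" (4x4, takes a point from camera to tool coordinates, whose origin is the TCP and whose axes are the flange's). Camera axes: x right, y down, z forward; pixel columns grow to the right and rows downward; lengths in m; the calibration is good to about 2 mm. A picture is of the moment at which its call begins: read the wrist's pose just before it. calibration takes no time and is no camera call.
- ctrl.sign_off(): hands the job in, once; it reports no verdict.
The state is a dict: "time": time; "qpos": joint angles; "dq": joint speeds; "joint_efforts": joint torques, N m; "eef_pos": TCP position; "tcp_rot": TCP orientation; "contact_force": force on the tool from outside, world axes, zero at the start; "wrist_torque": the same for the moment, N m; "opening": opening from 0.0 (shut) to 1.0 (fully open).
Only numpy, scipy, OpenCV 4.12 (cv2) and the standard library are available. Lean on these libraries where they do the work, as an engineer would, in place of code of your own. Each camera call takes 0.05 s, during which the arm holds its last target. There are 200 camera calls.

## Working session

There is one attempt and no reset: what is moved stays moved. The work goes in short steps, Python scripts to look and compute and a shell command to move; the robot and the scene stay as the last step left them, time stands still between calls to the robot, and variables do not carry over. Pictures are saved under pics/ and viewed, on a budget of 10 in all, crops included, one or two more only if the job needs it, and the job is handed in when it is done.

```bash
ls; mkdir -p pics
python3 - <<'E'
from plant import status,cams
import cv2,numpy as np
print(status.get_state())
for n in("scene","side"):
    cv2.imwrite(f"pics/{n}0.png",cv2.resize(cams.read_camera(n),None,fx=1.42,fy=1.42,interpolation=cv2.INTER_CUBIC)); c=cams.calibration(n);print(n,np.round(c["camera_matrix"],1).tolist(),np.round(c["cam_to_world"],3).tolist())
print(cams.calibration("wrist"))
E
```

```text
pics
{'time': 0.0, 'qpos': array([ 1.06800201e+00,  2.87169692e-01,  1.57815496e+00,  1.85273666e-05,
        1.27862095e+00, -1.49998697e-01]), 'dq': array([ 3.54572726e-05,  1.39029966e-03,  2.32840200e-03,  2.96123433e-04,
       -5.08290832e-04,  1.32772535e-04]), 'joint_efforts': array([-3.42693565e-04, -4.05974042e+01, -2.92630059e+01, -1.41444752e-04,
        5.79623622e-03, -1.01332915e-06]), 'eef_pos': array([0.23289905, 0.63290034, 0.24895638]), 'tcp_rot': array([ 1.75486943e-01,  9.84481055e-01, -1.11152013e-03, -3.85615736e-04]), 'contact_force': array([-0.10073023,  0.09160391, -0.53902159]), 'wrist_torque': array([-0.00581844, -0.0301384 ,  0.01356759]), 'opening': 0.9991153697105954}
scene [[481.1, 0.0, 274.6], [0.0, 481.1, 210.4], [0.0, 0.0, 1.0]] [[0.722, -0.541, 0.431, -0.047], [-0.692, -0.57, 0.443, -0.631], [0.007, -0.618, -0.786, 1.257], [0.0, 0.0, 0.0, 1.0]]
side [[493.7, 0.0, 271.5], [0.0, 493.7, 214.0], [0.0, 0.0, 1.0]] [[0.992, 0.105, -0.077, 0.694], [0.129, -0.859, 0.495, -0.942], [-0.014, -0.5, -0.866, 1.781], [0.0, 0.0, 0.0, 1.0]]
{'camera_matrix': array([[328.70946903,   0.        , 277.41478507],
       [  0.        , 328.70946903, 204.18455121],
       [  0.        ,   0.        ,   1.        ]]), 'mount': array([[-6.79672209e-04, -9.61497911e-01, -2.74811400e-01,
         6.94748551e-02],
       [ 9.99999743e-01, -7.16104983e-04,  3.22454270e-05,
         5.14996922e-04],
       [-2.27797723e-04, -2.74811307e-01,  9.61498151e-01,
        -1.24060217e-01],
       [ 0.00000000e+00,  0.00000000e+00,  0.00000000e+00,
         1.00000000e+00]])}
```

View pics/scene0.png

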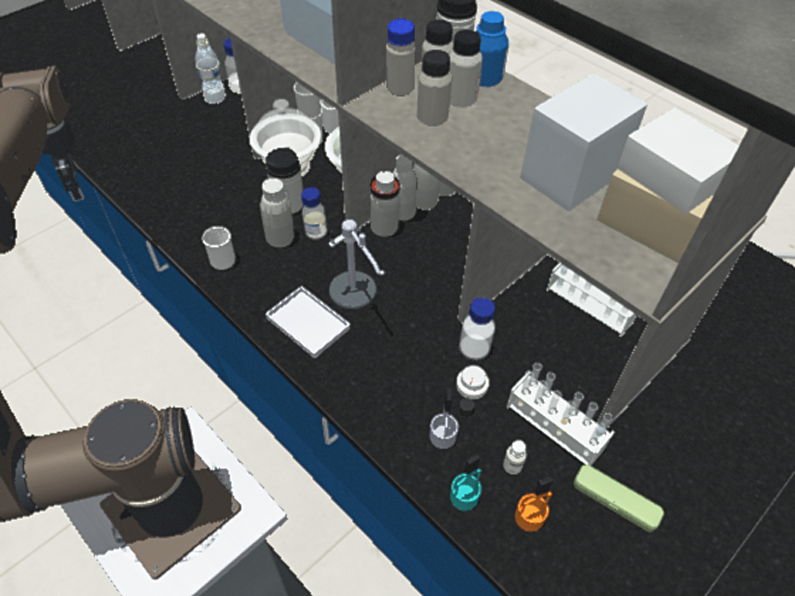

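View pics/side0.png

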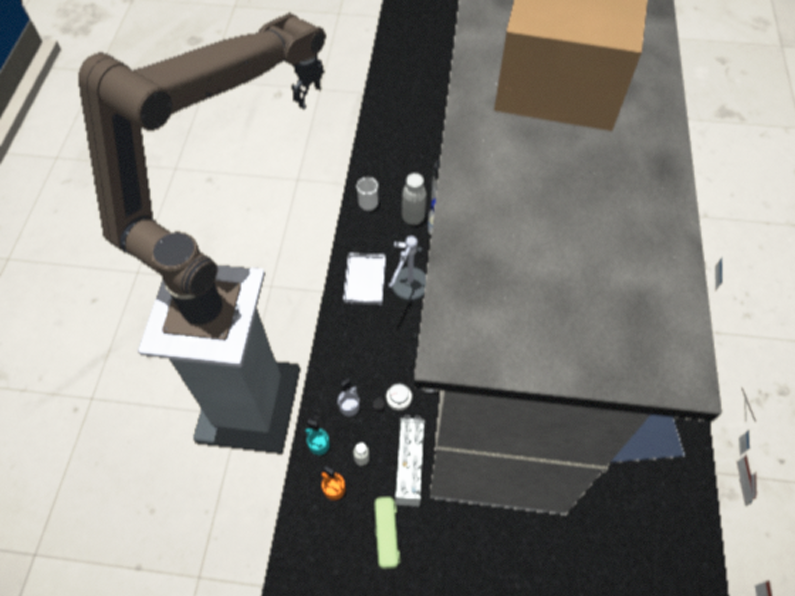

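The scene view shows the hook at (350,230), its stand foot at (353,290) and the tray at (308,322). There are three baskets: steel at (443,430), turquoise at (466,490) and orange at (532,510). The steel one fits the description. I'll confirm it, and measure the hook, in one enlarged mosaic.

```bash
cat > h.py <<'E'
import numpy as np,cv2
from plant import status,cams
from scipy.spatial.transform import Rotation as R
def cam(n):
    c=cams.calibration(n);K=np.array(c["camera_matrix"])
    if n=="wrist":
        s=status.get_state();T=np.eye(4);T[:3,:3]=R.from_quat(s["tcp_rot"]).as_matrix();T[:3,3]=s["eef_pos"];return K,T@c["mount"]
    return K,np.array(c["cam_to_world"])
def ray(n,u,v,KT=None):
    K,T=KT or cam(n);d=T[:3,:3]@np.linalg.solve(K,[u,v,1]);return T[:3,3],d/np.linalg.norm(d)
def atz(n,u,v,z,KT=None):
    o,d=ray(n,u,v,KT);return o+d*(z-o[2])/d[2]
def tri(*obs):
    A=np.zeros((3,3));b=np.zeros(3)
    for n,u,v in obs:
        o,d=ray(n,u,v);P=np.eye(3)-np.outer(d,d);A+=P;b+=P@o
    p=np.linalg.solve(A,b);return p,[np.linalg.norm(np.cross(p-ray(*o)[0],ray(*o)[1])) for o in obs]
def proj(n,p,KT=None):
    K,T=KT or cam(n);q=K@(T[:3,:3].T@(np.array(p)-T[:3,3]));return q[:2]/q[2]
def crop(im,u,v,w,h,s):
    return cv2.resize(im[v:v+h,u:u+w],None,fx=s,fy=s,interpolation=cv2.INTER_CUBIC)
E
python3 - <<'E'
from h import *
a=cams.read_camera("scene");b=cams.read_camera("side")
cv2.imwrite("pics/m1.png",np.vstack([np.hstack([crop(a,220,145,80,60,5),crop(a,290,265,80,60,5)]),np.hstack([crop(b,245,155,80,60,5),crop(b,210,255,80,60,5)])]))
E
```

```text
(no output)
```

View pics/m1.png

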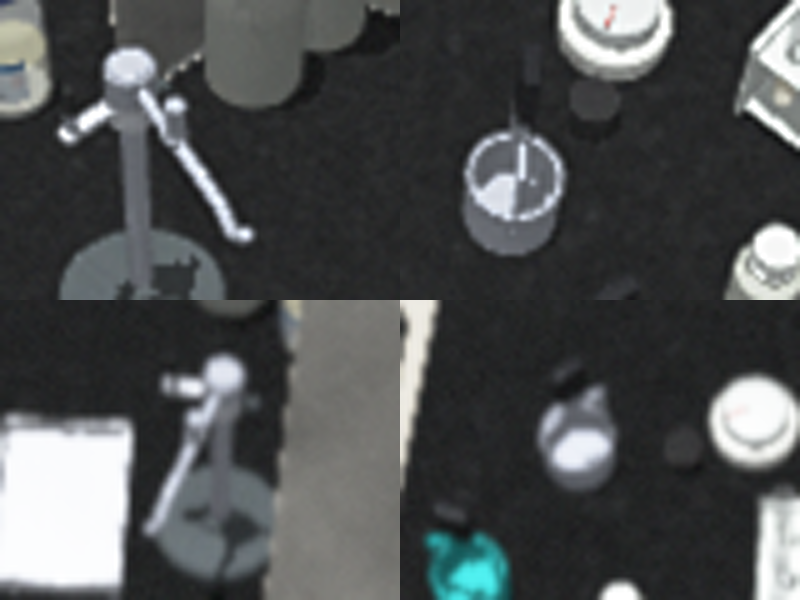

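Run:
```python
from h import *
def c(n,x,y):
    U={"A":("scene",220,145,0,0),"B":("scene",290,265,400,0),"C":("side",245,155,0,300),"D":("side",210,255,400,300)}[n]
    return U[0],U[1]+(x-U[3])/5,U[2]+(y-U[4])/5
for k,o in dict(hub=(c("A",130,62),c("C",225,368)),thumbtop=(c("A",175,103),c("C",198,412)),lip=(c("A",243,235),c("C",155,525)),stub=(c("A",68,132),c("C",170,385)),
  foot=(c("A",142,300),c("C",214,525)),grip=(c("B",528,75),c("D",570,378)),rim=(c("B",515,175),c("D",578,432)),
  timer=(c("B",615,20),c("D",755,420)),stopper=(c("B",596,95),c("D",683,448)),vialcap=(c("B",777,245),c("D",620,595))).items():
    print(k,[np.round(x,4) for x in tri(*o)])
print("hub@.228",atz(*c("A",130,62),.228),atz(*c("C",225,368),.228)); print("lip@.225",atz(*c("A",243,235),.225),atz(*c("C",155,525),.225))
print("rim@.048",atz(*c("B",515,175),.048),atz(*c("D",578,432),.048))
s=1.42
print("tray",[np.round(atz("scene",x/s,y/s,.018)[:2],3) for x,y in((308,288),(349,325),(312,355),(266,320))])
print("cup",atz("scene",217/s,235/s,.088), "bA",tri(("scene",273/s,187/s),("side",414/s,180/s)),"bluebottle",atz("scene",312/s,195/s,.13))
```

```text
hub [array([0.6003, 0.1595, 0.2193]), array([0.0005, 0.0005])]
thumbtop [array([0.5857, 0.1031, 0.238 ]), array([0.001, 0.001])]
lip [array([0.5633, 0.0207, 0.2065]), array([0.0002, 0.0002])]
stub [array([0.5566, 0.1674, 0.1815]), array([0.0015, 0.0015])]
foot [array([ 0.5957,  0.1544, -0.0017]), array([0.0007, 0.0007])]
grip [array([ 0.4809, -0.2488,  0.1421]), array([0.0015, 0.0015])]
rim [array([ 0.4798, -0.2489,  0.0352]), array([0.0006, 0.0006])]
timer [array([ 0.6105, -0.2112,  0.0083]), array([0.0002, 0.0002])]
stopper [array([ 0.5594, -0.2424,  0.0168]), array([0.0016, 0.0016])]
vialcap [array([ 0.5338, -0.386 ,  0.0764]), array([0.0017, 0.0017])]
hub@.228 [0.59475663 0.15223706 0.228     ] [0.60078204 0.15406878 0.228     ]
lip@.225 [0.55260092 0.00944797 0.225     ] [0.56484039 0.00905754 0.225     ]
rim@.048 [ 0.47408886 -0.25354715  0.048     ] [ 0.48142365 -0.25342241  0.048     ]
tray [array([0.516, 0.222]), array([0.515, 0.076]), array([0.403, 0.071]), array([0.388, 0.215])]
cup [0.43176654 0.44387765 0.088     ] bA (array([0.58034172, 0.40640278, 0.17120188]), [np.float64(0.0009742597694566541), np.float64(0.0009742597694567077)]) bluebottle [0.65423496 0.35859308 0.13      ]
```

Steel basket confirmed: bare metal with a black grip, at side crop (570,378)/(578,440). The axis is near (0.598,0.156). The arm points about -1.83 rad, and the stop is expected about 1.2–1.4 rad clockwise, facing the robot. Next I check shelf clearance and work out the first move.

```bash
cat >> h.py <<'E'
def go(x,y,z,yaz=None):
    "shift in tool cm + twist to bring TCP to x,y,z with tool-y azimuth yaz (mod pi)"
    s=status.get_state();M=R.from_quat(s["tcp_rot"]).as_matrix()
    d=M.T@(np.array([x,y,z])-s["eef_pos"])*100
    a=np.arctan2(M[1,1],M[0,1]);t=0 if yaz is None else (a-yaz+np.pi/2)%np.pi-np.pi/2
    print("shift",np.round(d,2),"twist",round(t,3),"| tool y az",round(a,3),"q6",s["qpos"][5].round(2),"F",s["contact_force"].round(2),"t",round(s["time"],2),"tcp",s["eef_pos"].round(4),"open",round(s["opening"],3))
E
python3 - <<'E'
from h import *
s=1.42
o,d1=ray("side",457/s,0);_,d2=ray("side",418/s,380/s);n=np.cross(d1,d2)
for u,v in((345,105),(500,210),(655,318),(470,322)):
    p,d=ray("scene",u/s,v/s);t=n@(o-p)/(n@d);print(np.round(p+t*d,3))
a=np.array([.598,.156])
pin=a+.06*np.array([np.cos(-1.83),np.sin(-1.83)]);print(pin)
go(*pin,.30,-0.26)
E
```

```text
[0.659 0.223 0.454]
[ 0.664 -0.165  0.447]
[ 0.667 -0.469  0.436]
[ 0.658 -0.146  0.114]
[0.58262135 0.09800434]
shift [-51.29 -38.14  -5.01] twist 1.478 | tool y az 1.218 q6 -0.15 F [ 0.29 -0.2  -0.06] t 0.2 tcp [0.233  0.6331 0.2494] open 1.0
```

```bash
python3 -m inch '[[0,[-51.3,-38.1,-5],1.48],[0,[-51.3,-38.1,-5],1.48],[0,[-51.3,-38.1,-5],1.48],[0,[-51.3,-38.1,-5],1.48],[0,[-51.3,-38.1,-5],1.48],[0,[-51.3,-38.1,-5],1.48],[0,[-51.3,-38.1,-5],1.48],[0,[-51.3,-38.1,-5],1.48],[0,[-51.3,-38.1,-5],1.48],[0,[-51.3,-38.1,-5],1.48],[0,[-51.3,-38.1,-5],1.48],[0,[-51.3,-38.1,-5],1.48],[0,[-51.3,-38.1,-5],1.48],[0,[-51.3,-38.1,-5],1.48],[0,[-51.3,-38.1,-5],1.48],[0,[-51.3,-38.1,-5],1.48],[0,[-51.3,-38.1,-5],1.48]]' 30
python3 - <<'E'
from h import *
go(.583,.098,.251,-.26)
im=cams.read_camera("wrist")
cv2.imwrite("pics/w1.png",cv2.resize(im,None,fx=1.42,fy=1.42,interpolation=cv2.INTER_CUBIC))
for p in((.598,.156,.228),(.583,.098,.247)):print(proj("wrist",p)*1.42)
E
```

```text
time: 1.9
eef_pos: [0.5822, 0.1, 0.3001]
tcp_rot: [0.793, 0.609, -0.0, -0.0]
contact_force: [-0.3, -1.0, 0.1]
opening: 0.499
shift [-0.17  0.13  4.91] twist -0.0 | tool y az -0.26 q6 0.26 F [-0.26 -0.97  0.13] t 1.9 tcp [0.5822 0.1    0.3001] open 0.499
[395.26791208 187.02977244]
[396.37674503 340.17568696]
```

View pics/w1.png

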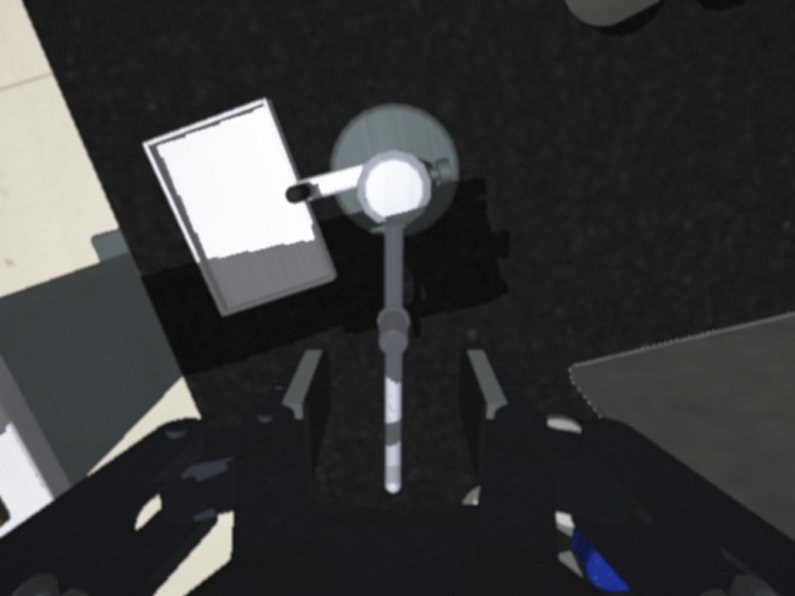

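The wrist view shows the hub at (395,187), as predicted. The pin is between the fingers at (393,335), and the sleeved stop pin is at (298,192). I'll compute the likely stop angle and the arc.

Run:
```python
from h import *
K=cam("wrist")
hub=atz("wrist",394/1.42,187/1.42,.228,K);print("hub",hub)
for u,v,z in((298,192,.229),(292,193,.229),(393,342,.247),(393,487,.222)):
    p=atz("wrist",u/1.42,v/1.42,z,K)-hub;print(p.round(4),np.hypot(*p[:2]).round(4),np.arctan2(p[1],p[0]).round(3))
a=hub[:2]
# arc rows from current pose (descended), TCP on the pin circle
s=status.get_state();M=R.from_quat(s["tcp_rot"]).as_matrix()
base=np.array([*(a+.06*np.array([np.cos(-1.83),np.sin(-1.83)])),.246]);go(*base)
for th in np.arange(0,1.6,.1):
    p=np.array([*(a+.06*np.array([np.cos(-1.83-th),np.sin(-1.83-th)])),.246]);print(round(th,2),np.round(M.T@(p-s["eef_pos"])*100,2))
```

```text
hub [0.59749898 0.15614601 0.228     ]
[-0.0386  0.0083  0.001 ] 0.0395 2.93
[-0.0411  0.0085  0.001 ] 0.042 2.937
[-0.016  -0.0586  0.019 ] 0.0607 -1.838
[-0.0393 -0.1456 -0.006 ] 0.1508 -1.835
shift [-0.18  0.03  5.42] twist 0 | tool y az -0.26 q6 0.26 F [-0.13 -0.06  0.34] t 1.95 tcp [0.5823 0.1    0.3002] open 0.497
0.0 [-0.18  0.03  5.42]
0.1 [-0.15 -0.56  5.43]
0.2 [-0.06 -1.16  5.43]
0.3 [ 0.09 -1.74  5.43]
0.4 [ 0.29 -2.3   5.43]
0.5 [ 0.55 -2.84  5.43]
0.6 [ 0.87 -3.35  5.43]
0.7 [ 1.23 -3.83  5.43]
0.8 [ 1.64 -4.27  5.43]
0.9 [ 2.09 -4.67  5.43]
1.0 [ 2.57 -5.02  5.43]
1.1 [ 3.09 -5.31  5.43]
1.2 [ 3.64 -5.56  5.43]
1.3 [ 4.21 -5.75  5.43]
1.4 [ 4.8  -5.88  5.43]
1.5 [ 5.39 -5.95  5.43]
```

```bash
python3 -m inch '[[-0.4,[-0.2,0,2],0],[-0.4,[-0.2,0,5],0],[-0.4,[-0.2,0,5.4],0],[-0.4,[-0.2,0,5.4],0],[-0.4,[-0.2,0,5.4],0]]'; python3 -c "
from h import *
go(.5821,.0982,.246)"
```

```text
time: 2.45
eef_pos: [0.583, 0.0972, 0.2479]
tcp_rot: [0.793, 0.609, 0.001, 0.001]
contact_force: [-0.6, -0.3, -0.0]
opening: 0.301
shift [ 0.08 -0.11  0.19] twist 0 | tool y az -0.261 q6 0.25 F [-0.6  -0.34 -0.03] t 2.45 tcp [0.583  0.0972 0.2479] open 0.301
```

```bash
python3 -m inch '[[-0.4,[0.03,-0.6,0],0.1],[-0.4,[0.12,-1.2,0],0.2],[-0.4,[0.27,-1.8,0],0.3],[-0.4,[0.47,-2.3,0],0.4],[-0.4,[0.73,-2.87,0],0.5],[-0.4,[1.05,-3.38,0],0.6],[-0.4,[1.4,-3.86,0],0.7],[-0.4,[1.82,-4.3,0],0.8],[-0.4,[2.27,-4.7,0],0.9],[-0.4,[2.75,-5.05,0],1.0],[-0.4,[2.75,-5.05,0],1.0]]'
python3 - <<'E'
from h import *
th=-1.83-1.0
go(.5975+.06*np.cos(th),.156+.06*np.sin(th),.246,-1.26)
cv2.imwrite("pics/w2.png",cv2.resize(cams.read_camera("wrist"),None,fx=1.42,fy=1.42,interpolation=cv2.INTER_CUBIC))
E
```

```text
time: 3.55
eef_pos: [0.5412, 0.1357, 0.2484]
tcp_rot: [0.988, 0.154, 0.001, 0.001]
contact_force: [-0.9, -2.6, 1.0]
opening: 0.299
shift [-0.02 -0.21  0.24] twist -0.002 | tool y az -1.262 q6 1.33 F [-0.86 -2.62  0.98] t 3.55 tcp [0.5412 0.1357 0.2484] open 0.299
```

View pics/w2.png

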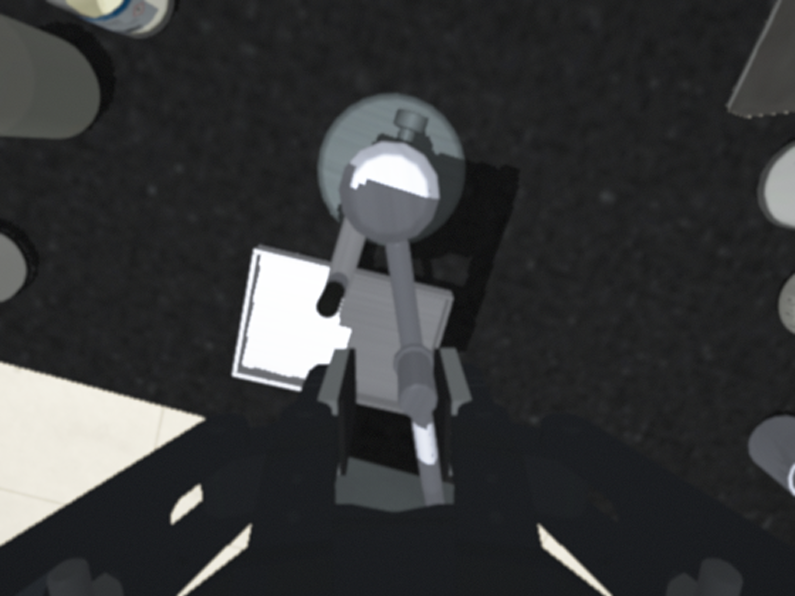

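The pin is against the right-hand finger, and the arm is closing on the black-sleeved stop at (330,297). I continue in small steps, stopping when the force rises.

```bash
cat > felt.py <<'E'
from h import *
s=status.get_state();M=R.from_quat(s["tcp_rot"]).as_matrix();f=M.T@s["contact_force"]
print("Ftool",f.round(2),"tcp",s["eef_pos"].round(4),"t",round(s["time"],2));raise SystemExit(1 if f[1]>6 else 0)
E
python3 felt.py; python3 -m inch '[[-0.4,[0.01,-0.3,0],0.05],[-0.4,[0.03,-0.6,0],0.1],[-0.4,[0.07,-0.9,0],0.15],[-0.4,[0.12,-1.2,0],0.2],[-0.4,[0.12,-1.2,0],0.2]]' >/dev/null && python3 felt.py && python3 -m inch '[[-0.4,[0,-0.12,0],0.02],[-0.4,[0,-0.12,0],0.02]]' >/dev/null && python3 felt.py && python3 -m inch '[[-0.4,[0,-0.12,0],0.02],[-0.4,[0,-0.12,0],0.02]]' >/dev/null && python3 felt.py && python3 -m inch '[[-0.4,[0,-0.12,0],0.02],[-0.4,[0,-0.12,0],0.02]]' >/dev/null && python3 felt.py && python3 -m inch '[[-0.4,[0,-0.12,0],0.02],[-0.4,[0,-0.12,0],0.02]]' >/dev/null && python3 felt.py
```

```text
Ftool [-1.14  2.3  -1.5 ] tcp [0.5414 0.1358 0.2483] t 3.6
Ftool [-1.48  4.28 -3.04] tcp [0.539  0.1478 0.248 ] t 4.1
Ftool [ 0.22  3.9  -2.54] tcp [0.539  0.1492 0.2474] t 4.3
Ftool [ 0.98  2.94 -2.85] tcp [0.5386 0.1506 0.2468] t 4.5
Ftool [ 1.5   3.12 -2.37] tcp [0.5382 0.152  0.2464] t 4.7
Ftool [ 1.34  2.94 -2.13] tcp [0.538  0.1531 0.2462] t 4.9
```

```bash
python3 -m inch '[[-0.4,[0,-0.12,0],0.02],[-0.4,[0,-0.12,0],0.02]]' >/dev/null && python3 felt.py && python3 -m inch '[[-0.4,[0,-0.12,0],0.02],[-0.4,[0,-0.12,0],0.02]]' >/dev/null && python3 felt.py && python3 -m inch '[[-0.4,[0,-0.12,0],0.02],[-0.4,[0,-0.12,0],0.02]]' >/dev/null && python3 felt.py && python3 -m inch '[[-0.4,[0,-0.12,0],0.02],[-0.4,[0,-0.12,0],0.02]]' >/dev/null && python3 felt.py && python3 -m inch '[[-0.4,[0,-0.12,0],0.02],[-0.4,[0,-0.12,0],0.02]]' >/dev/null && python3 felt.py && python3 -m inch '[[-0.4,[0,-0.12,0],0.02],[-0.4,[0,-0.12,0],0.02]]' >/dev/null && python3 felt.py && python3 -m inch '[[-0.4,[0,-0.12,0],0.02],[-0.4,[0,-0.12,0],0.02]]' >/dev/null && python3 felt.py && python3 -m inch '[[-0.4,[0,-0.12,0],0.02],[-0.4,[0,-0.12,0],0.02]]' >/dev/null && python3 felt.py
```

```text
Ftool [ 1.55  2.1  -0.72] tcp [0.5378 0.1543 0.2462] t 5.1
Ftool [ 2.47  1.92 -1.2 ] tcp [0.5378 0.1555 0.2462] t 5.3
Ftool [ 2.49  2.1  -0.08] tcp [0.5378 0.1566 0.2462] t 5.5
Ftool [1.54 2.5  0.41] tcp [0.5378 0.1579 0.2462] t 5.7
Ftool [2.2  2.03 0.72] tcp [0.5379 0.1591 0.2462] t 5.9
Ftool [1.93 2.5  0.57] tcp [0.538  0.1602 0.2462] t 6.1
Ftool [ 1.78  1.94 -0.48] tcp [0.5381 0.1614 0.2462] t 6.3
Ftool [1.71 2.83 0.22] tcp [0.5382 0.1626 0.2462] t 6.5
```

```bash
python3 -m inch '[[-0.4,[0,-0.08,0],0.013],[-0.4,[0,-0.08,0],0.013]]' >/dev/null && python3 felt.py && python3 -m inch '[[-0.4,[0,-0.08,0],0.013],[-0.4,[0,-0.08,0],0.013]]' >/dev/null && python3 felt.py && python3 -m inch '[[-0.4,[0,-0.08,0],0.013],[-0.4,[0,-0.08,0],0.013]]' >/dev/null && python3 felt.py && python3 -m inch '[[-0.4,[0,-0.08,0],0.013],[-0.4,[0,-0.08,0],0.013]]' >/dev/null && python3 felt.py && python3 -m inch '[[-0.4,[0,-0.08,0],0.013],[-0.4,[0,-0.08,0],0.013]]' >/dev/null && python3 felt.py && python3 -m inch '[[-0.4,[0,-0.08,0],0.013],[-0.4,[0,-0.08,0],0.013]]' >/dev/null && python3 felt.py && python3 -m inch '[[-0.4,[0,-0.08,0],0.013],[-0.4,[0,-0.08,0],0.013]]' >/dev/null && python3 felt.py && python3 -m inch '[[-0.4,[0,-0.08,0],0.013],[-0.4,[0,-0.08,0],0.013]]' >/dev/null && python3 felt.py
```

```text
Ftool [ 2.56  4.56 -0.25] tcp [0.5383 0.1631 0.2462] t 6.7
Ftool [3.11 4.85 0.32] tcp [0.5385 0.1633 0.2462] t 6.9
Ftool [ 2.43  7.55 -0.08] tcp [0.5386 0.1635 0.2462] t 7.1
```

Stop felt: force rose from 2.5 to 7.5 N over 0.4 mm of travel. I back off a little, lift, and look.

```bash
python3 -m inch '[[-0.4,[0,0.3,0],0],[-0.4,[0,0.5,0],0],[-0.4,[0,0.5,-3],0],[0,[0,0.5,-7],0],[0,[0,0.5,-10],0],[0,[0,0.5,-10],0],[0,[0,0.5,-10],0]]'
python3 - <<'E'
from h import *
go(.46,.15,.30)
cv2.imwrite("pics/w3.png",cv2.resize(cams.read_camera("wrist"),None,fx=1.42,fy=1.42,interpolation=cv2.INTER_CUBIC))
E
```

```text
time: 7.8
eef_pos: [0.5376, 0.1606, 0.347]
tcp_rot: [0.996, -0.085, 0.0, -0.001]
contact_force: [0.8, 0.7, -0.6]
opening: 0.497
shift [-7.47  2.37  4.69] twist 0 | tool y az -1.741 q6 1.85 F [ 0.78  0.74 -0.61] t 7.8 tcp [0.5376 0.1606 0.347 ] open 0.497
```

View pics/w3.png

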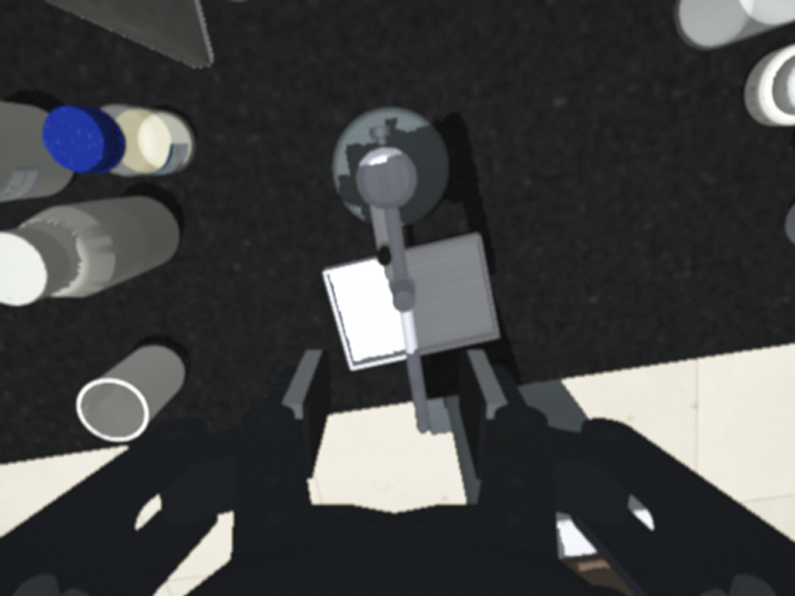

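Run:
```python
from h import *
K=cam("wrist");P={k:atz("wrist",u/1.42,v/1.42,z,K) for k,(u,v,z) in dict(hub=(386,177,.228),pin=(403,299,.247),lip=(424,428,.225),stop=(384,255,.229)).items()}
for k,p in P.items():
    d=p-P["hub"];print(k,p.round(4),np.hypot(*d[:2]).round(4),np.arctan2(d[1],d[0]).round(3))
go(.48,-.25,.27,-1.57)
```

```text
hub [0.597  0.1548 0.228 ] 0.0 0.0
pin [0.538  0.1563 0.247 ] 0.0589 3.116
lip [0.4499 0.1579 0.225 ] 0.1471 3.12
stop [0.558  0.1628 0.229 ] 0.0398 2.94
shift [ 1.32 41.42  7.51] twist -0.171 | tool y az -1.741 q6 1.85 F [-0.07 -0.28 -0.01] t 7.85 tcp [0.5371 0.1604 0.3453] open 0.499
```

The arm lies against the sleeved stop, at azimuth 3.12 (pin 0.18 rad beyond, as geometry requires). The seat is at about (0.467, 0.158, 0.209). Now to the basket.

```bash
python3 -m inch '[[1,[1.3,41.4,0],-0.17],[1,[1.3,41.4,0],-0.17],[1,[1.3,41.4,0],-0.17],[1,[1.3,41.4,0],-0.17],[1,[1.3,41.4,0],-0.17],[1,[1.3,41.4,0],-0.17],[1,[1.3,41.4,0],-0.17],[1,[1.3,41.4,3],-0.17],[1,[1.3,41.4,6],-0.17],[1,[1.3,41.4,7.5],-0.17],[1,[1.3,41.4,7.5],-0.17],[1,[1.3,41.4,7.5],-0.17],[1,[1.3,41.4,7.5],-0.17]]'
python3 - <<'E'
from h import *
go(.48,-.25,.25)
cv2.imwrite("pics/w4.png",cv2.resize(cams.read_camera("wrist"),None,fx=1.42,fy=1.42,interpolation=cv2.INTER_CUBIC))
print(1.42*proj("wrist",(.48,-.25,.171)))
E
```

```text
time: 9.15
eef_pos: [0.4815, -0.2495, 0.2732]
tcp_rot: [1.0, 0.001, 0.001, 0.001]
contact_force: [-0.1, 1.2, 0.6]
opening: 0.996
shift [-0.16  0.05  2.32] twist 0 | tool y az -1.569 q6 0.9 F [-0.06  1.17  0.57] t 9.15 tcp [ 0.4815 -0.2495  0.2732] open 0.996
[395.31642078 303.70116217]
```

View pics/w4.png

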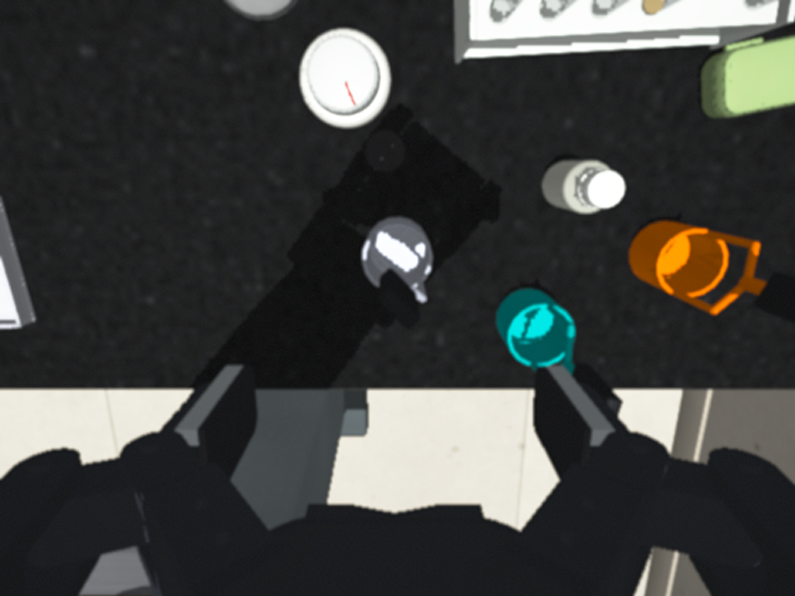

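The steel basket is at (398,255), with its dark grip at about (400,300). Turquoise (540,330) and orange (690,260) are to be avoided. I take a brightened crop for the grip's yaw.

Run:
```python
from h import *
im=cams.read_camera("wrist")
c=crop(im,240,140,80,100,6);c=(255*(c/255.)**.45).astype(np.uint8);cv2.imwrite("pics/w5.png",c)
```

```text
(no output)
```

View pics/w5.png

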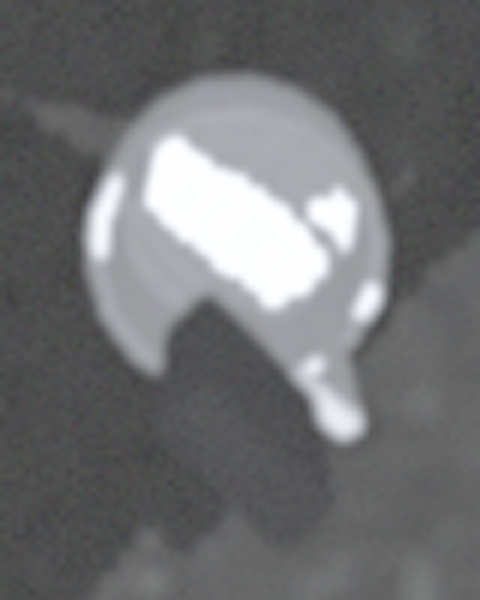

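Run:
```python
from h import *
K=cam("wrist");f=lambda x,y,z:atz("wrist",240+x/6,140+y/6,z,K)
c=f(237,235,.048);print("rim c",c, "diam",np.linalg.norm(f(85,235,.048)-f(390,235,.048)))
q=f(345,422,.094);d=q-c;print("shoulder",q,np.hypot(*d[:2]),np.arctan2(d[1],d[0]))
for c0 in ((.480,-.250),c[:2]):
  for az in(-2.2,-2.4,-2.6):
    u=np.array([np.cos(az),np.sin(az)]);n=np.array([-u[1],u[0]])
    for z in(.171,.123):
        print(c0,az,z,[np.round(6*(proj("wrist",[*(np.array(c0)+a*.012*u+b*.005*n),z],K)-[240,140])).astype(int).tolist() for a,b in((-1,-1),(-1,1),(1,1),(1,-1))])
    print(" sh",np.round(6*(proj("wrist",[*(np.array(c0)+.0245*u),.093],K)-[240,140])))
```

```text
rim c [ 0.48052074 -0.25187622  0.048     ] diam 0.055005556841544345
shoulder [ 0.45923425 -0.26894029  0.094     ] 0.02728181476674785 -2.4658535041944085
(0.48, -0.25) -2.2 0.171 [[124, 418], [173, 353], [334, 466], [285, 529]]
(0.48, -0.25) -2.2 0.123 [[140, 322], [181, 267], [316, 363], [274, 416]]
 sh [351. 382.]
(0.48, -0.25) -2.4 0.171 [[131, 399], [192, 344], [327, 486], [265, 538]]
(0.48, -0.25) -2.4 0.123 [[146, 305], [197, 259], [310, 379], [258, 424]]
 sh [330. 404.]
(0.48, -0.25) -2.6 0.171 [[142, 381], [214, 339], [316, 503], [245, 543]]
(0.48, -0.25) -2.6 0.123 [[155, 290], [215, 255], [300, 394], [241, 428]]
 sh [305. 422.]
[ 0.48052074 -0.25187622] -2.2 0.171 [[140, 414], [188, 349], [350, 462], [300, 525]]
[ 0.48052074 -0.25187622] -2.2 0.123 [[153, 318], [194, 263], [329, 359], [287, 413]]
 sh [362. 379.]
[ 0.48052074 -0.25187622] -2.4 0.171 [[147, 395], [208, 340], [342, 481], [281, 534]]
[ 0.48052074 -0.25187622] -2.4 0.123 [[159, 302], [210, 255], [323, 375], [271, 420]]
 sh [342. 401.]
[ 0.48052074 -0.25187622] -2.6 0.171 [[157, 377], [229, 335], [331, 499], [260, 539]]
[ 0.48052074 -0.25187622] -2.6 0.123 [[168, 286], [228, 251], [313, 390], [254, 424]]
 sh [317. 418.]
```

```bash
python3 -c "
from h import *
go(.479,-.251,.205,-.88)"; python3 -m inch '[[0,[-0.2,0.1,1],-0.15],[0,[-0.2,0.1,2],-0.3],[0,[-0.2,0.1,4],-0.45],[0,[-0.2,0.1,5.5],-0.6],[0,[-0.2,0.1,6.5],-0.69],[0,[-0.2,0.1,6.8],-0.69],[0,[-0.2,0.1,6.8],-0.69],[0,[-0.2,0.1,6.8],-0.69]]'
python3 - <<'E'
from h import *
go(.479,-.251,.152,-.88)
im=cams.read_camera("wrist")
c=crop(im,190,160,180,140,4);c=(255*(c/255.)**.45).astype(np.uint8);cv2.imwrite("pics/w6.png",c)
K=cam("wrist")
u=np.array([np.cos(-2.45),np.sin(-2.45)]);n=np.array([-u[1],u[0]])
print([np.round(4*(proj("wrist",[*(np.array([.479,-.251])+a*.012*u+b*.005*n),.171],K)-[190,160])).astype(int).tolist() for a,b in((-1,-1),(-1,1),(1,1),(1,-1))])
E
```

```text
shift [-0.27  0.12  6.84] twist -0.689 | tool y az -1.569 q6 0.9 F [ 0.49 -0.43  0.15] t 9.25 tcp [ 0.4815 -0.2497  0.2734] open 0.999
time: 10.05
eef_pos: [0.4791, -0.2514, 0.2046]
tcp_rot: [0.941, 0.338, 0.001, 0.001]
contact_force: [-0.6, 0.6, 0.1]
opening: 0.499
shift [ 0.02 -0.05  5.26] twist -0.002 | tool y az -0.882 q6 0.21 F [-0.61  0.61  0.09] t 10.05 tcp [ 0.4791 -0.2514  0.2046] open 0.499
[[307, 275], [385, 275], [385, 445], [309, 446]]
```

View pics/w6.png

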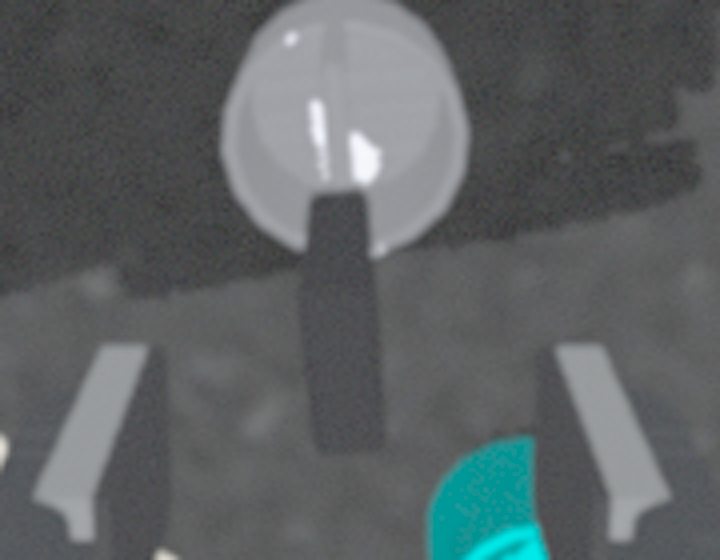

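The grip is centred between the jaws at crop (340,450), and its corners match the predictions to about 8 crop px (~1 mm). Turquoise is clear. I descend and grip.

```bash
python3 -m inch '[[0,[0,0,2],0],[0,[0,0,4],0],[0,[0,0,5],0],[0,[0,0,5.2],0],[0,[0,0,5.2],0],[-0.4,[0,0,5.2],0],[-0.6,[0,0,5.2],0],[-0.8,[0,0,5.2],0],[-1,[0,0,5.2],0],[-1,[0,0,5.2],0],[-1,[0,0,5.2],0],[-1,[0,0,5.2],0]]' 40; python3 -m inch '[[-1,[0,0,-0.5],0],[-1,[0,0,-2],0],[-1,[0,0,-4],0],[-1,[0,0,-4],0],[-1,[0,0,-4],0]]'; python3 -c "
from h import *
go(.40,.158,.30,-.02)"
```

```text
time: 11.3
eef_pos: [0.4791, -0.2516, 0.1524]
tcp_rot: [0.941, 0.338, 0.001, 0.001]
contact_force: [0.7, 0.3, 5.2]
opening: 0.108
time: 11.8
eef_pos: [0.4785, -0.2513, 0.1916]
tcp_rot: [0.941, 0.338, 0.0, 0.0]
contact_force: [0.3, -0.6, -2.5]
opening: 0.114
shift [ 20.   -36.56 -10.87] twist -0.861 | tool y az -0.881 q6 0.21 F [ 0.26 -0.65 -2.47] t 11.8 tcp [ 0.4785 -0.2513  0.1916] open 0.114
```

Held (9.7 mm opening, about 2 N weight). Next, transport to just outside the lip.

```bash
python3 -c "
from h import *
go(.415,.158,.289,-.02)
go(.415,.10,.289,-.02)"
```

```text
shift [ 21.16 -35.61  -9.77] twist -0.861 | tool y az -0.881 q6 0.21 F [ 0.26 -0.65 -2.47] t 11.8 tcp [ 0.4785 -0.2513  0.1916] open 0.114
shift [ 17.46 -31.13  -9.77] twist -0.861 | tool y az -0.881 q6 0.21 F [ 0.26 -0.65 -2.47] t 11.8 tcp [ 0.4785 -0.2513  0.1916] open 0.114
```

```bash
python3 -m inch '[[-1,[0,0,-4],0],[-1,[1,-2,-8],-0.05],[-1,[3,-6,-9.8],-0.15],[-1,[5,-9,-9.8],-0.25],[-1,[7,-12.5,-9.8],-0.35],[-1,[9,-16,-9.8],-0.45],[-1,[11,-20,-9.8],-0.55],[-1,[13,-23.5,-9.8],-0.65],[-1,[15,-27,-9.8],-0.75],[-1,[17.5,-31.1,-9.8],-0.86],[-1,[19.5,-33.5,-9.8],-0.86],[-1,[21.2,-35.6,-9.8],-0.86],[-1,[21.2,-35.6,-9.8],-0.86],[-1,[21.2,-35.6,-9.8],-0.86],[-1,[21.2,-35.6,-9.8],-0.86]]'
python3 - <<'E'
from h import *
go(.467,.158,.289,-.02)
im=cams.read_camera("wrist");a=cams.read_camera("scene");b=cams.read_camera("side")
cv2.imwrite("pics/h1.png",np.vstack([cv2.resize(im,(400,300)),np.zeros((300,400,3),np.uint8)]))
m=np.hstack([cv2.resize(im,(400,300)),crop(a,190,140,100,75,4)]);m2=np.hstack([crop(b,225,140,100,75,4),crop(im,210,150,133,100,3.008)[:300,:400]])
cv2.imwrite("pics/h2.png",(255*(np.vstack([m,m2])/255.)**.6).astype(np.uint8))
E
```

```text
time: 13.3
eef_pos: [0.4152, 0.1575, 0.2885]
tcp_rot: [0.715, 0.699, -0.001, -0.0]
contact_force: [-0.0, -0.9, -1.9]
opening: 0.111
shift [ 0.16  5.17 -0.06] twist -0.002 | tool y az -0.022 q6 0.16 F [-0.01 -0.89 -1.92] t 13.3 tcp [0.4152 0.1575 0.2885] open 0.111
```

View pics/h2.png

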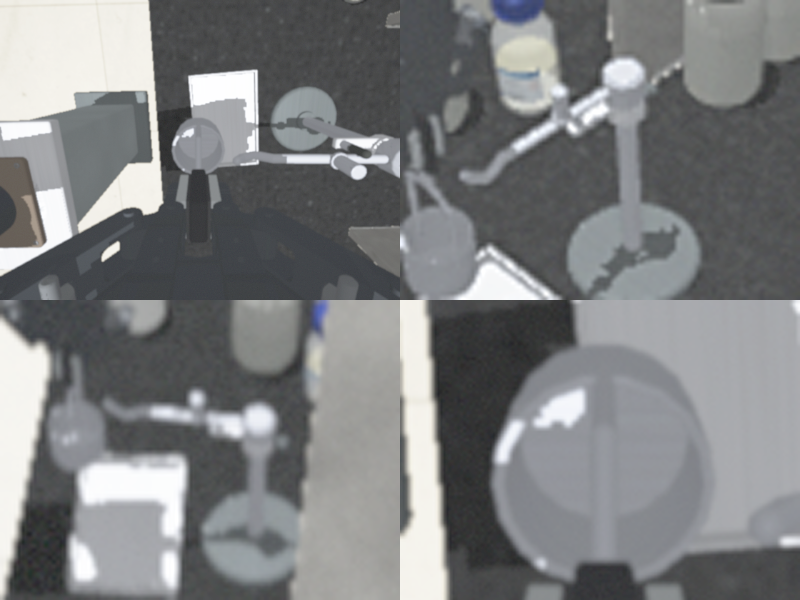

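The basket is outside the lip: scene crop shows lip (468,177) and handle (425,185). I check lateral alignment from the wrist picture, with the lip tip at (238,158) in the 400-wide panel.

Run:
```python
from h import *
im=cams.read_camera("wrist");K=cam("wrist")
c=crop(im,310,180,200,80,4);cv2.imwrite("pics/h3.png",c)
for r in(.13,.152,.06):
    for z in(.215,):print(r,proj("wrist",(.597+r*np.cos(3.12),.155+r*np.sin(3.12),.222 if r==.152 else .215),K)*4-[310*4,180*4])
```

```text
0.13 [190.10954929 168.45971053]
0.152 [ 58.03783412 183.56044176]
0.06 [629.70020274 167.70795622]
```

View pics/h3.png

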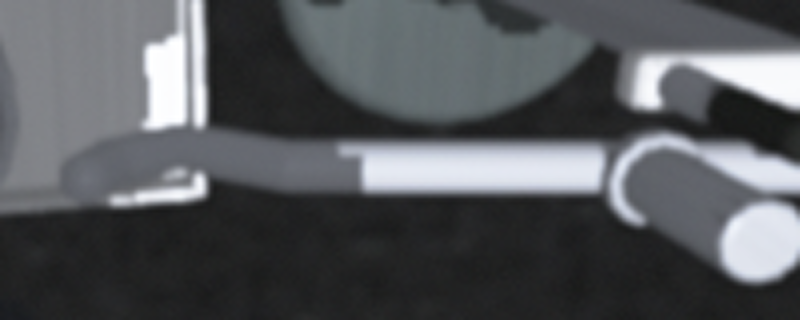

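The rod line matches the prediction within 0.5 mm. I thread the handle onto the hook and lower most of the way.

```bash
python3 -m inch '[[-1,[0.05,1,0],0],[-1,[0.1,2,0],0],[-1,[0.1,3,0],0],[-1,[0.1,4,0],0],[-1,[0.1,5,0],0],[-1,[0.1,5.2,0],0],[-1,[0.1,5.2,0],0],[-1,[0.1,5.2,0],0]]' && python3 -m inch '[[-1,[0,0,0.5],0],[-1,[0,0,1],0],[-1,[0,0,1.5],0],[-1,[0,0,2],0],[-1,[0,0,2.2],0],[-1,[0,0,2.2],0],[-1,[0,0,2.2],0]]'
python3 - <<'E'
from h import *
go(.467,.158,.259,-.02)
im=cams.read_camera("wrist");a=cams.read_camera("scene");b=cams.read_camera("side")
cv2.imwrite("pics/h4.png",np.hstack([crop(a,190,140,80,90,5),crop(b,225,140,80,90,5)]))
E
```

```text
time: 14.3
eef_pos: [0.4673, 0.1582, 0.2891]
tcp_rot: [0.714, 0.7, -0.0, -0.0]
contact_force: [0.7, -0.2, -1.8]
opening: 0.111
time: 15.0
eef_pos: [0.4676, 0.1582, 0.2674]
tcp_rot: [0.714, 0.7, 0.0, 0.0]
contact_force: [0.3, -0.2, -1.6]
opening: 0.11
shift [-0.02 -0.06  0.84] twist -0.001 | tool y az -0.021 q6 0.14 F [ 0.27 -0.21 -1.59] t 15.0 tcp [0.4676 0.1582 0.2674] open 0.11
```

View pics/h4.png

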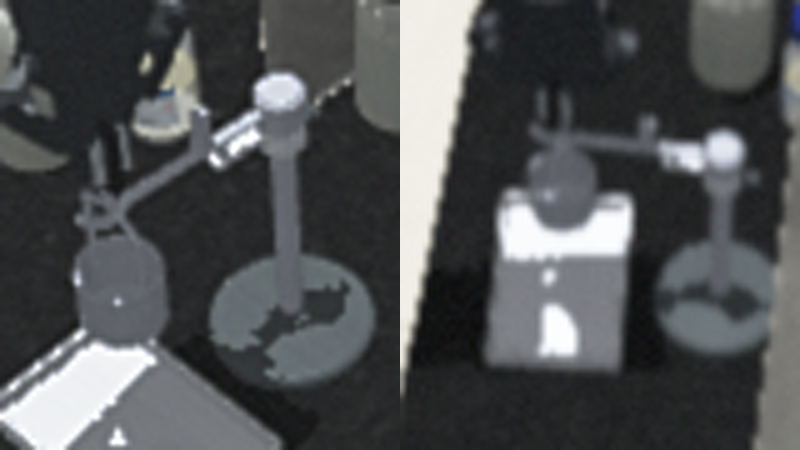

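The rod passes through the handle, with the lip visible outside it at (85,213) in the scene crop. I lower in 1 mm steps until the weight leaves the wrist, watching for sideways force.

```bash
cat > low.py <<'E'
from h import *
s=status.get_state();f=s["contact_force"];print(f.round(2),s["eef_pos"].round(4));raise SystemExit(1 if f[2]>-.2 or abs(f[1])>1.3 else 0)
E
python3 -m inch '[[-1,[0,0,0.4],0],[-1,[0,0,0.4],0],[-1,[0,0,0.4],0]]' >/dev/null; python3 low.py && python3 -m inch '[[-1,[0,0,0.1],0],[-1,[0,0,0.1],0]]' >/dev/null && python3 low.py && python3 -m inch '[[-1,[0,0,0.1],0],[-1,[0,0,0.1],0]]' >/dev/null && python3 low.py && python3 -m inch '[[-1,[0,0,0.1],0],[-1,[0,0,0.1],0]]' >/dev/null && python3 low.py && python3 -m inch '[[-1,[0,0,0.1],0],[-1,[0,0,0.1],0]]' >/dev/null && python3 low.py && python3 -m inch '[[-1,[0,0,0.1],0],[-1,[0,0,0.1],0]]' >/dev/null && python3 low.py && python3 -m inch '[[-1,[0,0,0.1],0],[-1,[0,0,0.1],0]]' >/dev/null && python3 low.py
```

```text
[-0.27 -0.8  -2.24] [0.4673 0.1582 0.2631]
[-0.38 -0.94 -2.45] [0.4674 0.1581 0.2622]
[-0.02  0.48 -0.84] [0.4676 0.1582 0.2616]
[-1.91  0.14  1.89] [0.4677 0.1582 0.2612]
```

Weight transferred at TCP z = 0.2615, within 3 mm of expected, with negligible sideways force. I ease off, open slowly, and lift away.

```bash
python3 -m inch '[[-1,[0,0,-0.05],0],[-1,[0,0,-0.05],0],[-0.75,[0,0,-0.05],0],[-0.7,[0,0,-0.05],0],[-0.65,[0,0,-0.05],0],[-0.6,[0,0,-0.05],0],[-0.5,[0,0,-0.05],0],[-0.4,[0,0,-0.05],0],[-0.4,[0,0,-0.05],0]]' 20; python3 -m inch '[[-0.3,[0,0,-1],0],[-0.3,[0,0,-2.5],0],[-0.3,[0,0,-4.5],0],[-0.3,[0,0,-7],0],[-0.3,[0,0,-9],0],[-0.3,[0,0,-9],0],[-0.3,[0,0,-9],0],[-0.3,[0,0,-9],0],[-0.3,[0,0,-9],0],[-0.3,[0,0,-9],0],[-0.3,[0,0,-9],0]]'
python3 - <<'E'
from h import *
im=cams.read_camera("wrist");a=cams.read_camera("scene");b=cams.read_camera("side");K=cam("wrist")
m=np.vstack([np.hstack([crop(a,190,140,100,75,4),crop(b,225,140,100,75,4)]),np.hstack([cv2.resize(im,(400,300)),crop(im,250,130,200,150,2)])])
cv2.imwrite("pics/f1.png",(255*(m/255.)**.7).astype(np.uint8))
for r in(0,.06,.13):print(r,(proj("wrist",(.597+r*np.cos(3.12),.155+r*np.sin(3.12),.228 if r==0 else .215),K)-[250,130])*2+[400,300])
E
```

```text
time: 16.95
eef_pos: [0.4675, 0.1582, 0.2608]
tcp_rot: [0.714, 0.7, 0.0, 0.0]
contact_force: [0.7, 0.1, -0.4]
opening: 0.302
time: 18.05
eef_pos: [0.4673, 0.1581, 0.3501]
tcp_rot: [0.715, 0.7, -0.001, -0.0]
contact_force: [0.3, 0.0, 0.1]
opening: 0.351
0 [786.20256745 448.43081592]
0.06 [624.16056582 439.69452666]
0.13 [453.09267919 439.68845612]
```

View pics/f1.png

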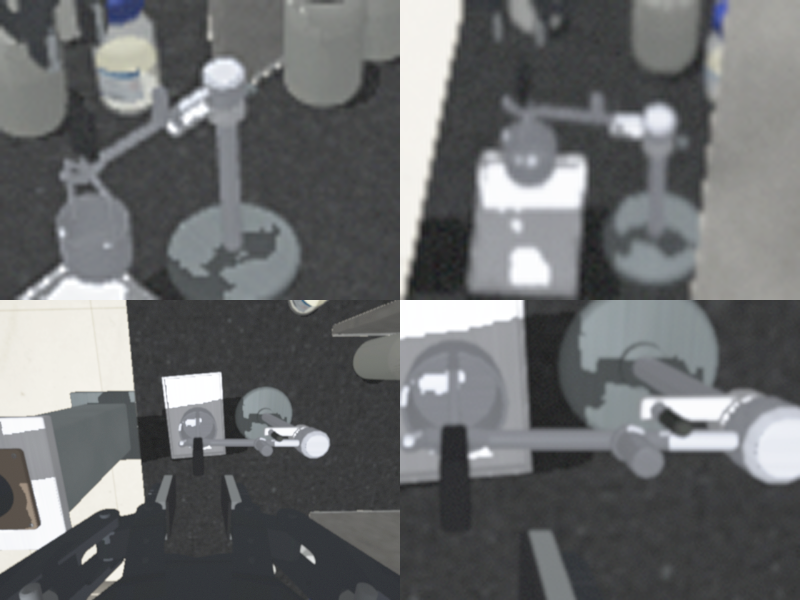

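The basket hangs on the hook. The arm sits at y≈439 against a predicted 439.7, in contact with the sleeved pin at (680,425). I let it settle, check for motion, and hand in.

```bash
python3 -m inch '[[-0.3,[0,0,0],0],[-0.3,[0,0,0],0],[-0.3,[0,0,0],0],[-0.3,[0,0,0],0],[-0.3,[0,0,0],0],[-0.3,[0,0,0],0],[-0.3,[0,0,0],0],[-0.3,[0,0,0],0],[-0.3,[0,0,0],0],[-0.3,[0,0,0],0]]'
python3 - <<'E'
from h import *
a=cams.read_camera("scene").astype(int)
f=[cams.read_camera("scene").astype(int) for _ in range(6)]
d=[int(np.abs(cv2.blur((x-a).astype(np.float32),(3,3)))[150:230,190:260].max()) for x in f];print(d)
from plant import ctrl
print(ctrl.sign_off())
E
```

```text
time: 19.2
eef_pos: [0.4675, 0.1582, 0.3508]
tcp_rot: [0.715, 0.7, 0.0, 0.0]
contact_force: [0.2, 0.2, 0.3]
opening: 0.348
[2, 2, 2, 2, 2, 2]
the job is handed in; nothing more can be done
None
```

The hook is turned clockwise against its stop pin, and the steel basket hangs by its handle in the hollow, over the drip tray. I handed the job in at about 20 s of the 70 s allowed.

- **Hook:** I pushed it by the thumb pin in about 1 mm steps. At the stop the push rose from about 2.5 to 7.5 N over 0.4 mm, and I stopped there. After the basket was hung, the arm lay within a pixel of its measured line, in contact with the sleeved pin.
- **Basket:** I threaded it over the lip and lowered it in 1 mm steps until its weight left the wrist. The last step pressed down with about 4 N, so I eased off 0.5 mm before opening the jaws. Sideways force on contact stayed under 0.5 N across the hook and reached about 1.9 N along it.
- **Last checks:** The scene images showed no swing beyond camera noise, and the gripper was about 9 cm clear, touching nothing. I moved no bystander or look-alike that I know of, but I did not check each one in a final picture.
- **Off from expected:** Contact came about 2.5 mm higher than I had worked out, within my measuring error. I viewed 12 pictures, two over the budget of 10.

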